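Fit the dust nozzle and set the gate

ROBOT

A 6-joint arm with a two-finger parallel gripper is mounted at the origin on a cart in front of the work surface, level with it; the furniture and walls round the work are solid. World frame = base frame: x ahead of the robot, y to its left, z up, the work surface at z = 0. Lengths are in m, angles in rad, forces in N, time in s.
With the tool pointing down it reaches from about 0.375 to 0.9 m from the base axis. Payload 3.1 kg.
Tool frame: the origin (TCP) lies midway between the tips of the shut fingers; the grasp point (between the pads) lies robot.grip_depth behind it (robot.grip_depth is the distance from the TCP to the grasp point, in m); z points along the fingers, y is the line along which they close (so a half turn about z gives the same grasp; the last joint's range is limited). The gripper opens to 87 mm and grips with 3 to 60 N. Pads are 19 mm wide; open, the fingers measure 117 mm over their backs; the gripper's body (75 mm by 190 mm) begins 51 mm behind the grasp point.
Start: joints at [1.062, 0.527, 1.433, -0, 1.181, -0.178], TCP at [0.203, 0.591, 0.19] pointing down, gripper open.
Joint ranges: [-3.08, 3.08], [-0.75, 2.2], [0.22, 2.44], [-1.43, 4.57], [0, 2.65], [-2.85, 2.85]. Speed limits (rad/s): [2.79, 2.79, 3.14, 3.14, 3.14, 3.14].

INTERFACE

Orientations are given as a unit quaternion [x, y, z, w].
In Python, from rig import robot, eyes, sensors gives the robot as it stands (robot), with the cameras (eyes) and the readings (sensors).
- The arm moves only by the tool nudge_tcp, called in YAML: its name, and indented under it one key for each argument. Schema: {"type":"object","properties":{"moves":{"type":"array","items":{"type":"array","items":{"type":"number"},"minItems":4,"maxItems":4},"minItems":1,"maxItems":20},"jaw":{"type":"number"},"force":{"type":"number"},"only":{"type":"string"},"quiet":{"type":"boolean"},"lines":{"type":"string"}},"required":["moves"],"additionalProperties":false}. moves is a list of rows, 1 to 20 of them, each of 4 numbers: dx, dy, dz in m, then a turn about the tool's z in rad; each row shifts and turns the commanded pose from where the row before left it, along the tool's axes as they then stand; what a row does not reach is not made up. A row lasts 1/12 s, in which the tool goes at most 0.0417 m and 0.125 rad, less where a joint would pass 70% of its speed; a pose out of reach is approached as far as the arm can. jaw is the finger opening in m, set as the call begins (left out keeps the last). The fingers move at their own pace and stop on an object; force is the grip in N (left out, the last holds). Time passes only in rows, so rows that do not move let the fingers close. The tool returns the time, the measured TCP pose, the force, the opening and the grip force at its end. only (a regular expression) keeps the lines of the reply that match it, lines (a string "A,B") keeps lines A to B, and quiet returns only ok. Input that does not fit is refused with a message, and nothing moves.
- sensors.get_obs(): the state, without advancing time (a new reading comes with each control period).
- eyes.camera(name): name is "scene" or "top" or "wrist"; returns a dict with "img" (480x640x3 uint8, red, green, blue), "fx", "fy", "cx", "cy" (pixels), "k1" (the pictures are not rectified: a ray, as slopes to the right and down, at radius r is drawn at 1 + k1 r^2 times it, then the intrinsics apply), "xyz" and "attitude" of the camera in the world. Camera axes: x right, y down, z forward; pixel columns grow to the right and rows downward; lengths in m; the calibration is good to about 2 mm. A picture is of the moment at which its call begins. There is no depth.
- robot.hand_in(): hands the job in; it is judged then, once.
The state is a dict: "time": time; "q": joint angles; "joint_velocities": joint speeds; "joint_torque": joint torques, N m; "position": TCP position; "tool_rot": TCP orientation; "ft_force": force on the tool from outside, world axes, zero at the start; "moment": the same for the moment, N m; "grip_width": finger opening in m; "grip_force": force on a finger pad.
Only numpy, scipy, OpenCV 4.12 (cv2) and the standard library are available. Lean on these libraries where they do the work, as an engineer would, in place of code of your own. Each camera call takes 0.05 s, during which the arm holds its last target. There are 200 camera calls.

TASK

Set up the bench dust extraction: push the fishtail nozzle fully home into the round port of the extraction box and turn it clockwise (seen from above) to the stop so that it stays locked. Only then slide the box's gate along until its pointer stands level with the index clip. Leave the two turned wooden handles standing where they are.

Things in the scene. Friction and masses are not known exactly. Their poses are not given: they have to be found in the camera images.
- nozzle: Loose grey plastic fishtail nozzle, about 0.15 kg, 96 mm tall, upright on its round end; origin at the centre of that end's underside, z up. Spigot 44 mm in diameter (z 0 to 22, foot chamfered 3 mm) with two lugs on its +x and -x sides, 12 mm wide, out to 31 mm from the axis, z 4 to 11; above it a flange 68 mm in diameter (z 22 to 28). Same after a half turn.
- nozzle_mouth (a point): Middle of the nozzle's top rim, 96 mm above its origin, same axes. The flat mouth, 60 mm along x by 18 mm along y, spans the top 40 mm and is the place to grip, across y; below it a taper widens in y to the 44 mm round neck at z = 28. The flange's two small tabs (out to 39 mm) stand over the lugs, in line with the mouth's long side.
- extraction_box: Fixed extraction box, 48 mm high; origin on the bench under it. Its +y points from the port (aluminium round collar, 100 mm in diameter, axis at y = -85 mm) to the plywood part (110 mm wide in x, y -43 to 140 mm) with the gate track; a pipe stub ends it at y = 168 mm.
- port_mouth (a point): Centre of the port's mouth on the collar's top face, 48 mm above the bench; axes as the box. Bore 48 mm wide through an 8 mm lip; two slots in the lip for the lugs, 20 mm wide, out to 34 mm from the axis, along the box's +x and -x (a fine dark line on the collar beside each). Fully home, the flange lies on the collar and the nozzle's origin is 22 mm below this point.
- lock_pad (a point): One of two dark raised pads on the collar, 44 mm from the port's axis: where the tabs stand when locked. Pushed 19 to 22 mm deep, the nozzle turns clockwise from above (negative about z) 62 degrees from the slots to a stop; the other way it is blocked within 10 degrees. Locked and let go, it rises about 3 mm until its lugs bear on the lip.
- shutter (a joint): Spring shutter, a dark disc in the port's bore: 0 at rest, 8 mm below the mouth, growing as it is pushed down (m; 0.014 with the nozzle home). It pushes up with about 3 N at first, 6 N with the nozzle home, and lifts out a nozzle that is not locked.
- gate (a joint): Slide of the gate, in m: 0 shut, growing along the box's +y to 0.085; starts at 0 to 0.015. Friction about 2 N; it stays where it is left.
- gate_grip (a point): Middle of the top of the gate's dark wooden grip, 88 mm above the bench; axes as the box. The grip is 30 mm along x, 14 mm along y, and 32 mm tall above its 8 mm high steel carriage. The pointer sticks out of the carriage toward the box's -x at the same y as this point.
- index_clip: Small dark steel clip with a brass rivet, fixed on the -x edge of the box beside the gate track, 10 mm wide along y, 3 mm high on the box top (the rivet 7 mm); its tip marks the wanted gate position. Origin on the bench at the clip's y and on the track's centre line (x = 0 of the box); axes as the box. The gate is set when the grip's y in this frame is 0.
- handle_a: Turned walnut handle blank standing upright, 40 mm in diameter and 131 mm tall; origin at the centre of its foot. To be left alone.
- handle_b: Turned walnut handle blank standing upright, 42 mm in diameter and 139 mm tall; origin at the centre of its foot. To be left alone.

How it is judged:
On the way, in this order (a step that is already met when the one before it is completed fails the run):
1. the nozzle is pushed down the port with its lugs below the lip (at least 18 mm deep), the gate still shut (z of nozzle in the frame of port_mouth below -0.018 m and horizontal distance between nozzle and port_mouth below 0.006 m and value of joint gate below 0.03 m), for 0.1 s.
2. the nozzle is turned at least 50 degrees to lock, the gate still shut (z of nozzle in the frame of port_mouth below -0.016 m and horizontal distance between nozzle and port_mouth below 0.006 m and angle between the x axis of nozzle and the x axis of extraction_box, either way round above 0.87 rad and value of joint gate below 0.03 m), for 0.1 s.
3. the gate's pointer is level with the index clip, within 6 mm (y of gate_grip in the frame of index_clip between -0.006 and 0.006 m), for 0.1 s.
At the end, for the whole second after the job is handed in: The nozzle sits in the port, upright within 0.15 rad, its origin at least 16 mm below the mouth and within 6 mm of its axis, turned at least 50 degrees (0.87 rad) from the slots, at rest; the gate's pointer is within 6 mm of the index clip (all of step 3 and z of nozzle in the frame of port_mouth below -0.016 m and horizontal distance between nozzle and port_mouth below 0.006 m and angle between nozzle's own z axis and vertical below 0.15 rad and angle between the x axis of nozzle and the x axis of extraction_box, either way round above 0.87 rad and linear speed of nozzle below 0.02 m/s); the robot touches nothing.
It fails at once if a turned handle is shifted by more than 50 mm or tipped by more than 0.5 rad (distance of any of handle_a, handle_b from where it was at the start of the episode above 0.05 m or angle between any of handle_a, handle_b's own z axis and vertical above 0.5 rad).
It also fails if it takes over 53 s, if anything falls off the work surface, if the arm or the gripper's body presses on something with over 40 N, if the wrist force passes 120 N, or if a joint passes its speed limit or range.

## Working session

There is one attempt and no reset: what is moved stays moved. The work goes in short steps, Python scripts to look and compute and a tool call to move; the robot and the scene stay as the last step left them, time stands still between calls to the robot, and variables do not carry over. Pictures are saved under pics/ and viewed, at most 10 in all, crops included, and the job is handed in when it is done.

```bash
ls; mkdir -p pics; python3 - <<'E'
from rig import robot, eyes, sensors
import cv2,json
import numpy as np
print(robot.grip_depth, sensors.get_obs())
for n in("scene","top"):
    c=eyes.camera(n); cv2.imwrite(f"pics/{n}0.png",c["img"][:,:,::-1])
    np.save(f"pics/{n}0.npy",{k:np.array(v) for k,v in c.items()},allow_pickle=True)
    print(n,{k:v for k,v in c.items() if k!="img"})
E
```

```text
pics
rig.py
0.0187 {'time': 0.0, 'q': array([ 1.06149043e+00,  5.28463151e-01,  1.43390306e+00,  6.01467235e-06,
        1.18139733e+00, -1.78518986e-01]), 'joint_velocities': array([-5.96980557e-04, -4.57856480e-04,  3.02079767e-04, -7.63058102e-06,
        2.02660592e-03,  3.06048466e-05]), 'joint_torque': array([ 5.34405099e-04, -4.40044177e+01, -1.76595461e+01,  6.35159388e-02,
        5.81065798e-02, -1.42730578e-04]), 'position': array([0.20257504, 0.59040946, 0.18857333]), 'tool_rot': array([ 1.64641462e-01,  9.86352883e-01, -1.02094366e-03, -3.68599805e-04]), 'ft_force': array([-0.11569652,  0.17107473, -0.45543605]), 'moment': array([-0.05109863,  0.04610378, -0.00882657]), 'grip_force': 0.0, 'grip_width': 0.0866891397458422}
scene {'fx': 511.2962693969707, 'fy': 511.2962693969707, 'cx': 328.75389743387694, 'cy': 236.83061569557898, 'k1': -0.10050299059064471, 'xyz': array([-0.01082104, -0.52053452,  0.70094958]), 'attitude': array([ 0.82612358, -0.38264451,  0.16955065, -0.37730039])}
top {'fx': 441.2823169132093, 'fy': 441.2823169132093, 'cx': 316.84353323898404, 'cy': 240.97669123797937, 'k1': -0.09517727351344013, 'xyz': array([ 0.46146424, -0.04883265,  0.94032436]), 'attitude': array([ 0.71739901, -0.69619777,  0.01816569, -0.01781401])}
```

View pics/top0.png

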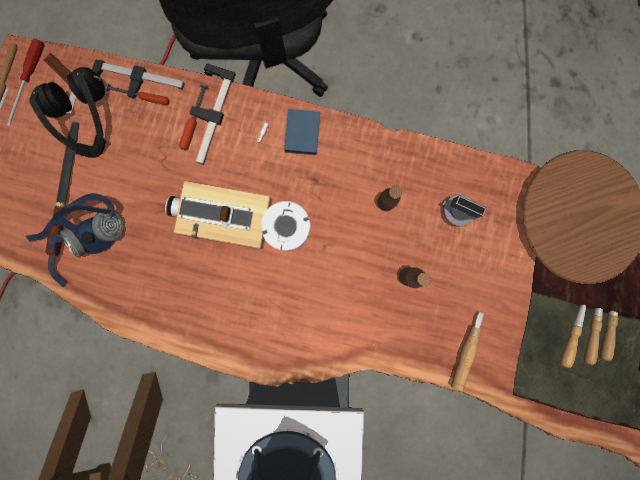

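View pics/scene0.png

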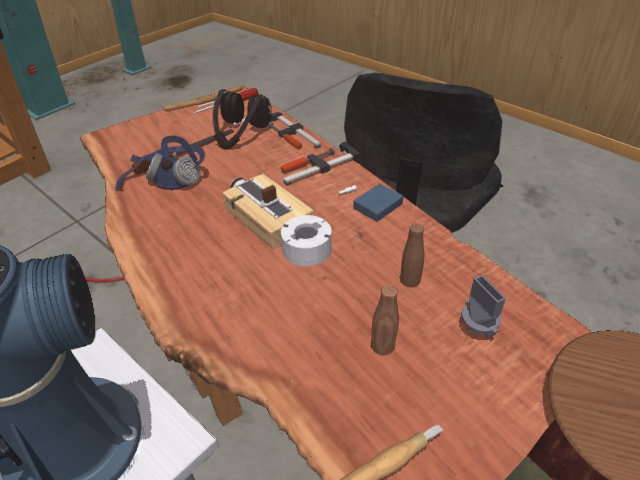

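The top view shows the port collar at about (286,226), the gate grip at (225,213), the clip at (195,231), the nozzle at (462,209), and the handles at (388,198) and (412,277). In the scene view the nozzle is at (481,310) and the port at (306,236). I'll enlarge these areas.

```bash
cat > h.py <<'E'
import numpy as np,cv2
from scipy.spatial.transform import Rotation as R
def load(n): return np.load(f"pics/{n}.npy",allow_pickle=True).item()
def K(c): return np.array([[c["fx"],0,c["cx"]],[0,c["fy"],c["cy"]],[0,0,1]],float)
def D(c): return np.array([c["k1"],0,0,0],float)
def ray(c,uv):
    p=cv2.undistortPoints(np.array(uv,float).reshape(-1,1,2),K(c),D(c))[:,0]
    d=np.c_[p,np.ones(len(p))]
    return c["xyz"].astype(float), R.from_quat(c["attitude"]).apply(d)
def onz(c,uv,z):
    o,d=ray(c,uv); return o+d*((z-o[2])/d[:,2])[:,None]
def tri(c1,u1,c2,u2):
    o1,d1=ray(c1,[u1]);o2,d2=ray(c2,[u2]);d1=d1[0];d2=d2[0]
    s=np.linalg.lstsq(np.c_[d1,-d2],o2-o1,rcond=None)[0]
    a=o1+s[0]*d1;b=o2+s[1]*d2
    return (a+b)/2,np.linalg.norm(a-b)
def proj(c,P):
    r=R.from_quat(c["attitude"]).inv(); 
    return cv2.projectPoints(np.array(P,float).reshape(-1,1,3),r.as_matrix(),-r.apply(c["xyz"]),K(c),D(c))[0][:,0]
E
python3 - <<'E'
import cv2,numpy as np
t=cv2.imread("pics/top0.png");s=cv2.imread("pics/scene0.png")
z=lambda i,x,y,w,h:cv2.resize(i[y:y+h,x:x+w],(400,300),interpolation=cv2.INTER_CUBIC)
a=np.hstack([z(t,160,165,160,120),z(t,426,180,80,60)]);b=np.hstack([z(s,216,165,128,96),z(s,445,270,80,60)])
cv2.imwrite("pics/crop0.png",np.vstack([a,b]))
E
```

```text
(no output)
```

View pics/crop0.png

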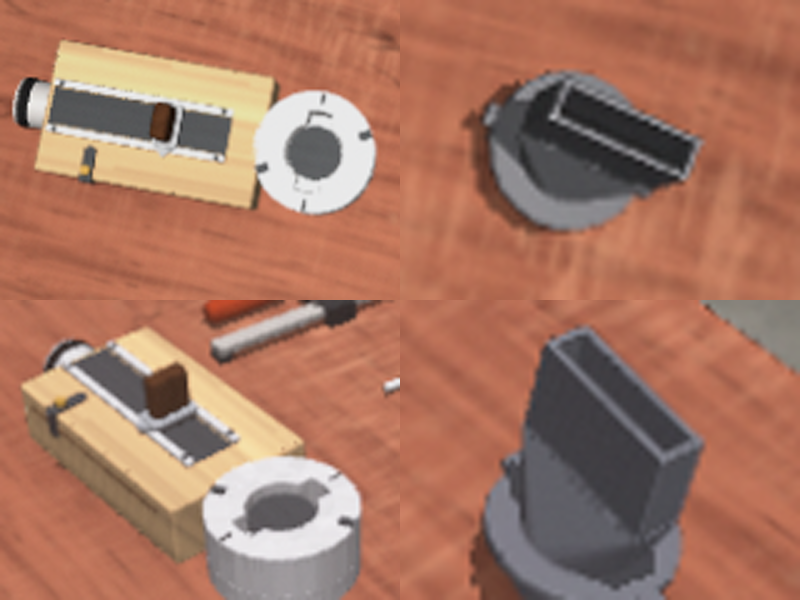

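```bash
python3 - <<'E'
from h import *
t=load("top0");s=load("scene0")
T=lambda p:(np.array(p)-.0)/2.5+[160,165]-.3
N=lambda p:(np.array(p)-[400,0])/5+[426,180]-.4
S=lambda p:(np.array(p)-[0,300])/3.125+[216,165]-.34
SN=lambda p:(np.array(p)-[400,300])/5+[445,270]-.4
print("mouth corners")
P=[]
for a,b in zip([(564,83),(699,143),(685,180),(551,117)],[(587,328),(702,441),(663,462),(551,345)]):
    p,e=tri(t,N(a),s,SN(b));P.append(p);print(p.round(4),round(e,4))
P=np.array(P);print("mean",P.mean(0));v=P[1]+P[2]-P[0]-P[3];print("yaw",np.degrees(np.arctan2(v[1],v[0])), np.linalg.norm(v)/2,np.linalg.norm(P[0]-P[3]))
print("slot lines / pads")
Q=[]
for a,b in [((323,98),(336,476)),((304,206),(228,527)),((364,135),(347,521)),((262,169),(218,490))]:
    p,e=tri(t,T(a),s,S(b));Q.append(p);print(p.round(4),round(e,4))
Q=np.array(Q);print(Q[:2].mean(0),Q[2:].mean(0));v=Q[0]-Q[1];print("box x yaw",np.degrees(np.arctan2(v[1],v[0])),np.linalg.norm(v))
v=Q[2]-Q[3];print("pads yaw",np.degrees(np.arctan2(v[1],v[0])),np.linalg.norm(v))
# collar circle in top
for c,roi in((t,(250,190,70,75)),(s,(270,205,70,65))):
    x,y,w,h=roi;hsv=cv2.cvtColor(c["img"][y:y+h,x:x+w],cv2.COLOR_RGB2HSV)
    m=((hsv[...,1]<30)&(hsv[...,2]>205)).astype(np.uint8)
    k=max(cv2.findContours(m,cv2.RETR_EXTERNAL,cv2.CHAIN_APPROX_NONE)[0],key=cv2.contourArea)
    g=onz(c,k[:,0]+[x,y],.048);q=cv2.minEnclosingCircle(g[:,:2].astype(np.float32)*1000);print("collar",q)
for n,a,b in(("grip",(163,104),(165,372)),("pointer",(165,157),(146,429)),("clip",(91,149),(80,397))):
    print(n,tri(t,T(a),s,S(b)))
for uv in((390,200),(413,280)): print("handle",onz(t,[uv],.05))
E
```

```text
mouth corners
[ 0.6015 -0.3237  0.0951] 0.0041
[ 0.5794 -0.3772  0.0958] 0.003
[ 0.5645 -0.3716  0.0949] 0.0021
[ 0.5877 -0.3183  0.0945] 0.003
mean [ 0.58325595 -0.34769734  0.0950663 ]
yaw -113.01360107553393 0.057976827730945986 0.014814726360459263
slot lines / pads
[0.5815 0.0095 0.0492] 0.0026
[0.4933 0.0208 0.0585] 0.0036
[ 0.5523 -0.0248  0.0495] 0.0028
[0.522  0.0571 0.0502] 0.0022
[0.53737577 0.01517003 0.05384833] [0.53714061 0.01610718 0.04983107]
box x yaw -7.322027045726955 0.08942987899233368
pads yaw -69.69632745072157 0.0873296214804803
collar ((536.635986328125, 17.140071868896484), 49.3790397644043)
collar ((538.83935546875, 16.72573471069336), 49.550296783447266)
grip (array([0.56464816, 0.13699364, 0.08238482]), np.float64(0.008969182639209818))
pointer (array([0.53033742, 0.13380158, 0.05638644]), np.float64(0.006076289427663559))
clip (array([0.53329466, 0.1984323 , 0.05044103]), np.float64(0.00032095064920887413))
handle [[ 0.59483948 -0.19506691  0.05      ]]
handle [[ 0.43366256 -0.24534327  0.05      ]]
```

Measurements are consistent: mouth height 95 mm, width 58 mm, collar top about 49 mm, slot-to-pad angle 62°. The nozzle axis is near (0.583, -0.348) with its long side at 67°, and the box x axis is at about -7.5°. Next I turn the tool to match the mouth and move above it.

```bash
cat >> h.py <<'E'
def go(x,y,z,yawy):
    "remaining shift in tool axes (after its turn) and turn, to TCP x,y,z with tool-y at yaw (deg)"
    from rig import robot, eyes, sensors
    o=sensors.get_obs();r=R.from_quat(o["tool_rot"]).as_matrix()
    a=np.degrees(np.arctan2(r[1,1],r[0,1]));turn=-np.radians((yawy-a+180)%360-180)
    r2=r@R.from_rotvec([0,0,turn]).as_matrix();d=np.array([x,y,z])-o["position"]
    print("pos",o["position"].round(4),"yawy",a.round(2),"F",o["ft_force"].round(1),"grip",round(o["grip_width"],4),"t",round(o["time"],2))
    print("turn first",turn.round(3),"then d",(r2.T@d).round(4),"| d in present axes",(r.T@d).round(4))
E
```

nudge_tcp:
  moves:
    - [0,0,0,0.117]
    - [0,0,0,0.117]
    - [0,0,0,0.117]
    - [0,0,0,0.117]
    - [0,0,0,0.117]
    - [0,0,0,0.117]
    - [0,0,0,0.117]
    - [0,0,0,0.117]
    - [0,0,0,0.117]
    - [0,0,0,0.117]
    - [0,0,0,0.117]
    - [0,0,0,0.117]
    - [0,0,0,0.117]
    - [0,0,0,0.117]
  jaw: 0.085

```text
time: 1.27
position: [0.2027, 0.5907, 0.189]
tool_rot: [0.835, 0.551, -0.001, 0.0]
ft_force: [-0.0, -0.3, -0.5]
grip_width: 0.0851
grip_force: 0.0
```

nudge_tcp:
  moves:
    - [-0.0265,0.0265,0,0]
    - [-0.0265,0.0265,0,0]
    - [-0.0265,0.0265,0,0]
    - [-0.0265,0.0265,0,0]
    - [-0.0265,0.0265,0,0]
    - [-0.0265,0.0265,0,0]
    - [-0.0265,0.0265,0,0]
    - [-0.0265,0.0265,0,0]
    - [-0.0265,0.0265,0,0]
    - [-0.0265,0.0265,0,0]
    - [-0.0265,0.0265,0,0]
    - [-0.0265,0.0265,0,0]
    - [-0.0265,0.0265,0,0]
    - [-0.0265,0.0265,0,0]

```text
time: 2.43
position: [0.4012, 0.1035, 0.1895]
tool_rot: [0.833, 0.553, -0.0, -0.0]
ft_force: [1.3, 0.6, -0.2]
grip_width: 0.085
grip_force: 0.0
```

```bash
python3 -c "
from h import *;go(.583,-.348,.19,-23)"
```

```text
pos [0.4012 0.1035 0.1895] yawy -22.81 F [ 1.3  0.6 -0.2] grip 0.085 t 2.43
turn first 0.003 then d [-0.3446  0.3437 -0.0006] | d in present axes [-0.3457  0.3426 -0.0006]
```

nudge_tcp:
  moves:
    - [-0.0265,0.0265,0,0]
    - [-0.0265,0.0265,0,0]
    - [-0.0265,0.0265,0,0]
    - [-0.0265,0.0265,0,0]
    - [-0.0265,0.0265,0,0]
    - [-0.0265,0.0265,0,0]
    - [-0.0265,0.0265,0,0]
    - [-0.0265,0.0265,0,0]
    - [-0.0265,0.0265,0,0]
    - [-0.0265,0.0265,0,0]
    - [-0.0265,0.0265,0,0]
    - [-0.0265,0.0265,0,0]
    - [-0.0265,0.0265,0,0]
    - [0,0,0,0]
    - [0,0,0,0]

```text
time: 3.68
position: [0.585, -0.3476, 0.1882]
tool_rot: [0.834, 0.552, -0.0, -0.001]
ft_force: [-0.4, 1.4, -0.3]
grip_width: 0.0849
grip_force: 0.0
```

```bash
python3 - <<'E'
from h import *
from rig import robot, eyes, sensors
go(.583,-.348,.19,-23)
c=eyes.camera("wrist");cv2.imwrite("pics/w1.png",c["img"][:,:,::-1])
np.save("pics/w1.npy",{k:np.array(v) for k,v in c.items()},allow_pickle=True)
print(c["xyz"],R.from_quat(c["attitude"]).as_matrix().round(2).tolist())
print(proj(c,[[.583,-.348,.096]]))
E
```

```text
pos [ 0.585  -0.3476  0.1882] yawy -22.95 F [-0.4  1.4 -0.3] grip 0.0849 t 3.68
turn first 0.001 then d [-0.0012 -0.0017 -0.0018] | d in present axes [-0.0012 -0.0017 -0.0018]
[ 0.61295652 -0.28298263  0.38248949] [[0.92, -0.38, -0.1], [-0.39, -0.89, -0.24], [-0.0, 0.26, -0.97]]
[[320.21275201 235.55169912]]
```

View pics/w1.png

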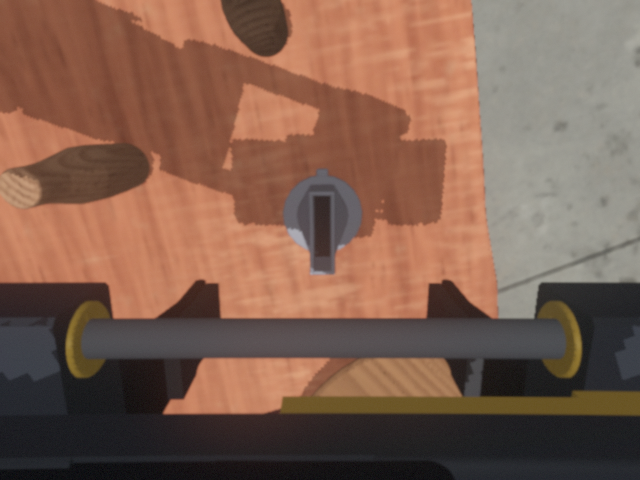

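The wrist view shows the mouth rim with corners near (313,193), (331,193), (335,275) and (310,275). It is aligned with the image and lies midway between the fingers. The flange tab is at (321,172).

```bash
python3 - <<'E'
from h import *
c=load("w1")
P=onz(c,[(313,193),(331,193),(335,275),(310,275)],.096);print(P.round(4));m=P.mean(0);print(m)
v=P[2]+P[3]-P[0]-P[1];print(np.degrees(np.arctan2(v[1],v[0])),np.linalg.norm(v)/2)
t=load("top0")
print(tri(c,proj(c,[m])[0],t,proj(t,[[.58326,-.3477,.09507]])[0]))
go(m[0],m[1],.060,-23)
E
```

```text
[[ 0.5901 -0.3188  0.096 ]
 [ 0.6014 -0.3235  0.096 ]
 [ 0.5814 -0.3788  0.096 ]
 [ 0.565  -0.3718  0.096 ]]
[ 0.58444983 -0.34821981  0.096     ]
-112.64688314982311 0.05865365081475694
(array([ 0.58391688, -0.34945065,  0.09030898]), np.float64(0.00014192942700820614))
pos [ 0.5844 -0.3456  0.1883] yawy -22.87 F [-0.5  0.4  0.3] grip 0.0852 t 3.73
turn first 0.002 then d [-0.0025  0.0014  0.1283] | d in present axes [-0.0025  0.0014  0.1283]
```

nudge_tcp:
  moves:
    - [-0.0015,0,0.025,0]
    - [-0.001,0.001,0.025,0]
    - [0,0,0.025,0]
    - [0,0,0.025,0]
    - [0,0,0.018,0]
    - [0,0,0.01,0]
    - [0,0,0,0]

```text
time: 4.32
position: [0.5831, -0.3454, 0.059]
tool_rot: [0.833, 0.554, -0.001, -0.003]
ft_force: [-0.5, 0.0, -0.3]
grip_width: 0.0851
grip_force: 0.0
```

nudge_tcp:
  moves:
    - [0,0,0,0]
    - [0,0,0,0]
    - [0,0,0,0]
    - [0,0,0,0]
    - [0,0,0,0]
    - [0,0,0,0]
    - [0,0,0,0]
    - [0,0,0,0]
  jaw: 0.0
  force: 35

```text
time: 4.98
position: [0.5852, -0.3486, 0.0617]
tool_rot: [0.833, 0.553, 0.0, 0.0]
ft_force: [-0.9, -0.3, 0.9]
grip_width: 0.0395
grip_force: 0.0
```

```bash
python3 -c "
from h import *;go(.537,.0165,.23,82.5)"
```

```text
pos [ 0.5852 -0.3486  0.0617] yawy -22.81 F [-0.9 -0.3  0.9] grip 0.0395 t 4.98
turn first -1.838 then d [ 0.0954  0.3556 -0.1684] | d in present axes [ 0.3178 -0.1859 -0.1684]
```

nudge_tcp:
  moves:
    - [0,0,0,0]
    - [0,0,0,0]
    - [0,0,0,0]
    - [0,0,0,0]
    - [0,0,0,0]
    - [0,0,0,0]
    - [0,0,0,0]

```text
time: 5.57
position: [0.5851, -0.3484, 0.0615]
tool_rot: [0.833, 0.553, -0.0, -0.0]
ft_force: [-1.4, 0.0, -0.4]
grip_width: 0.0164
grip_force: 35.0
```

nudge_tcp:
  moves:
    - [0,0,-0.015,0]
    - [0,0,-0.03,0]
    - [0,0,-0.03,0]
    - [0,0,-0.03,0]
    - [0,0,-0.03,0]
    - [0,0,-0.03,0]
    - [0,0,0,0]

```text
time: 6.15
position: [0.5886, -0.3511, 0.2341]
tool_rot: [0.833, 0.553, 0.002, 0.007]
ft_force: [1.0, -0.6, -0.3]
grip_width: 0.0161
grip_force: 35.0
```

```bash
python3 -c "
from h import *
from rig import robot, eyes, sensors
for i in range(4): print(sensors.get_obs()['position'].round(4))
go(.537,.0165,.225,82.5)"
```

```text
[ 0.5886 -0.3511  0.2341]
[ 0.5886 -0.3511  0.2341]
[ 0.5886 -0.3511  0.2341]
[ 0.5886 -0.3511  0.2341]
pos [ 0.5886 -0.3511  0.2341] yawy -22.79 F [ 1.  -0.6 -0.3] grip 0.0161 t 6.15
turn first -1.838 then d [0.0993 0.3578 0.0053] | d in present axes [ 0.3189 -0.1901  0.0053]
```

nudge_tcp:
  moves:
    - [0.0266,-0.0158,0,0]
    - [0.0266,-0.0158,0,0]
    - [0.0266,-0.0158,0,0]
    - [0.0266,-0.0158,0,0]
    - [0.0266,-0.0158,0,0]
    - [0.0266,-0.0158,0,0]
    - [0.0266,-0.0158,0,0]
    - [0.0266,-0.0158,0,0]
    - [0.0266,-0.0158,0,0]
    - [0.0266,-0.0158,0,0]
    - [0.0266,-0.0158,0,0]
    - [0.0266,-0.0158,0,0]

```text
time: 7.15
position: [0.5331, 0.0208, 0.2257]
tool_rot: [0.833, 0.553, -0.0, -0.0]
ft_force: [-0.3, -0.1, -2.2]
grip_width: 0.0159
grip_force: 35.0
```

nudge_tcp:
  moves:
    - [0,0,0,-0.1225]
    - [0,0,0,-0.1225]
    - [0,0,0,-0.1225]
    - [0,0,0,-0.1225]
    - [0,0,0,-0.1225]
    - [0,0,0,-0.1225]
    - [0,0,0,-0.1225]
    - [0,0,0,-0.1225]
    - [0,0,0,-0.1225]
    - [0,0,0,-0.1225]
    - [0,0,0,-0.1225]
    - [0,0,0,-0.1225]
    - [0,0,0,-0.1225]
    - [0,0,0,-0.1225]
    - [0,0,0,-0.1225]
    - [0,0,0,0]
    - [0,0,0,0]

```text
time: 8.57
position: [0.5336, 0.0194, 0.2259]
tool_rot: [0.067, 0.998, 0.0, -0.001]
ft_force: [0.2, -0.0, -1.5]
grip_width: 0.0161
grip_force: 35.0
```

```bash
python3 - <<'E'
from h import *
from rig import robot, eyes, sensors
go(.537,.0165,.225,82.5)
for n in("wrist","scene","top"):
    c=eyes.camera(n);cv2.imwrite(f"pics/{n}2.png",c["img"][:,:,::-1])
    np.save(f"pics/{n}2.npy",{k:np.array(v) for k,v in c.items()},allow_pickle=True)
s=cv2.imread("pics/scene2.png");w=cv2.imread("pics/wrist2.png")
cv2.imwrite("pics/crop2.png",np.hstack([cv2.resize(w[60:360,170:470],(400,400)),cv2.resize(s[90:290,200:400],(400,400),interpolation=cv2.INTER_CUBIC)]))
E
```

```text
pos [0.5336 0.0194 0.2259] yawy 82.29 F [ 0.2 -0.  -1.5] grip 0.0161 t 8.57
turn first -0.004 then d [-0.0037 -0.0024  0.0009] | d in present axes [-0.0037 -0.0024  0.0009]
```

View pics/crop2.png

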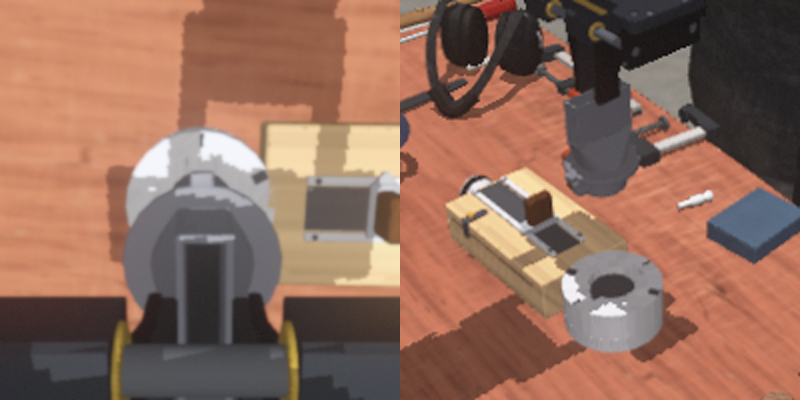

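The nozzle hangs upright between the fingers, with its tab and the slot line in line in the wrist crop at x≈202. I'll compare nozzle and port in this same view.

```bash
python3 - <<'E'
from h import *
c=load("wrist2");tcp=np.array([.5336,.0194]);zt=.2259-.060  # nozzle origin z
f=lambda L:np.array(L)*.75+[170,60]
def circ(p):
    p=p[:,:2];A=np.c_[2*p,np.ones(len(p))];x=np.linalg.lstsq(A,(p**2).sum(1),rcond=None)[0]
    return x[:2].round(4),np.sqrt(x[2]+x[0]**2+x[1]**2).round(4)
print("collar",circ(onz(c,f([(203,128),(164,140),(140,165),(127,200),(238,137),(262,160),(271,190)]),.048)))
print("flange",circ(onz(c,f([(124,275),(131,240),(152,210),(281,275),(275,240),(254,210),(140,302),(270,300)]),zt+.028)))
u=np.array([np.cos(np.radians(-7.6)),np.sin(np.radians(-7.6))])
g=onz(c,f([(178,237),(233,237)]),zt+.096)[:,:2];print("far rim",g,"axis",g.mean(0)-.03*u,np.linalg.norm(g[0]-g[1]))
l=onz(c,f([(202,137)]),.048);print("line",l, "pad",onz(c,f([(262,173)]),.048))
E
```

```text
collar (array([0.5354, 0.0177]), np.float64(0.0481))
flange (array([0.5353, 0.0192]), np.float64(0.0321))
far rim [[0.5041501  0.01615846]
 [0.50628306 0.03188136]] axis [0.47548011 0.0279876 ] 0.01586691976727184
line [[0.49316214 0.02404967 0.048     ]] pad [[0.5216107 0.0600357 0.048    ]]
```

nudge_tcp:
  moves:
    - [-0.002,-0.0018,0.02,0]
    - [0,0,0.03,0]
    - [0,0,0.03,0]
    - [0,0,0.02,0]
    - [0,0,0.006,0]
    - [0,0,0,0]
    - [0,0,0,0]
    - [0,0,0,0]

```text
time: 9.38
position: [0.5374, 0.017, 0.122]
tool_rot: [0.066, 0.998, -0.0, 0.002]
ft_force: [0.3, -0.9, -2.0]
grip_width: 0.0167
grip_force: 35.0
```

```bash
python3 - <<'E'
from h import *
from rig import robot, eyes, sensors
go(.537,.0165,.225,82.5)
I={}
for n in("wrist","scene","top"):
    c=eyes.camera(n);I[n]=c["img"][:,:,::-1]
    np.save(f"pics/{n}3.npy",{k:np.array(v) for k,v in c.items()},allow_pickle=True)
s,w=I["scene"],I["wrist"]
cv2.imwrite("pics/crop3.png",np.hstack([cv2.resize(w[60:360,170:470],(400,400)),cv2.resize(s[150:280,240:370],(400,400),interpolation=cv2.INTER_CUBIC)]))
E
```

```text
pos [0.5374 0.017  0.122 ] yawy 82.46 F [ 0.3 -0.9 -2. ] grip 0.0167 t 9.38
turn first -0.001 then d [-0.     -0.0006 -0.103 ] | d in present axes [-0.     -0.0006 -0.103 ]
```

View pics/crop3.png

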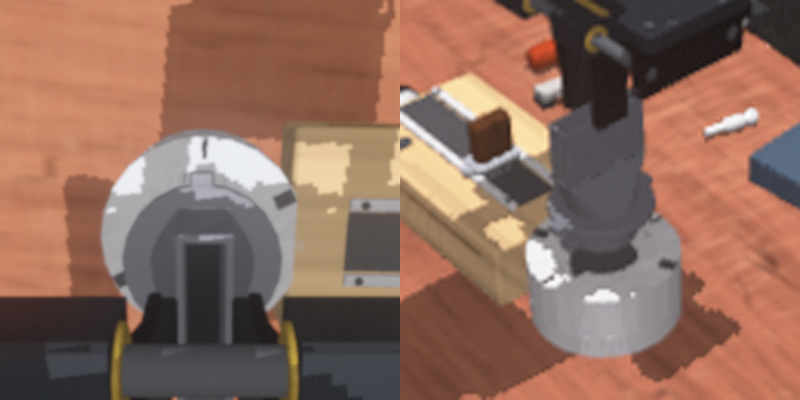

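```bash
python3 - <<'E'
from h import *
c=load("wrist3");zt=.122-.0605
f=lambda L:np.array(L)*.75+[170,60]
def circ(p):
    p=p[:,:2];A=np.c_[2*p,np.ones(len(p))];x=np.linalg.lstsq(A,(p**2).sum(1),rcond=None)[0]
    return x[:2].round(4),np.sqrt(x[2]+x[0]**2+x[1]**2).round(4)
print("collar",circ(onz(c,f([(102,235),(112,195),(135,160),(165,137),(200,129),(240,137),(270,158),(292,195),(298,240)]),.048)))
print("flange",circ(onz(c,f([(123,255),(130,230),(145,207),(165,193),(281,255),(276,230),(262,208),(245,195)]),zt+.028)))
u=np.array([np.cos(np.radians(-7.5)),np.sin(np.radians(-7.5))])
g=onz(c,f([(178,237),(233,237)]),zt+.096)[:,:2];print("far rim axis",g.mean(0)+.03*u)
a=onz(c,f([(203,178)]),zt+.028)[0,:2];print("tab",a,"axis",a+.039*u)
p=onz(c,f([(285,198),(120,279)]),.049);print("pads",p, p.mean(0))
print("line",onz(c,f([(205,140),(205,158)]),.048))
E
```

```text
collar (array([0.5334, 0.0168]), np.float64(0.0474))
flange (array([0.537 , 0.0169]), np.float64(0.0331))
far rim axis [0.53863532 0.01765017]
tab [0.50211959 0.02164597] axis [0.54078594 0.01655545]
pads [[ 0.52296223  0.05837331  0.049     ]
 [ 0.55287134 -0.02676111  0.049     ]] [0.53791678 0.0158061  0.049     ]
line [[0.49086741 0.02402991 0.048     ]
 [0.49916181 0.02293447 0.048     ]]
```

Both pads are visible, and their centre is (0.538, 0.016). The nozzle axis is about (0.5385, 0.017), well within tolerance, so I push down.

nudge_tcp:
  moves:
    - [0,-0.001,0.008,0]
    - [0,0,0.006,0]
    - [0,0,0.006,0]
    - [0,0,0.006,0]
    - [0,0,0.004,0]
    - [0,0,0,0]

```text
time: 10.03
position: [0.5357, 0.0161, 0.0899]
tool_rot: [0.066, 0.998, -0.0, -0.0]
ft_force: [-0.2, -1.4, 2.7]
grip_width: 0.0163
grip_force: 35.0
```

nudge_tcp:
  moves:
    - [0,0,0.003,0]
    - [0,0,0.002,0]
    - [0,0,0.001,0]
    - [0,0,0,0]
    - [0,0,0,0]

```text
time: 10.45
position: [0.5362, 0.0153, 0.087]
tool_rot: [0.065, 0.998, -0.001, 0.001]
ft_force: [-4.3, -2.6, 18.0]
grip_width: 0.0163
grip_force: 35.0
```

```bash
python3 -c "
from h import *;go(.538,.0165,.0865,20.5)"
```

```text
pos [0.5362 0.0153 0.087 ] yawy 82.52 F [-4.3 -2.6 18. ] grip 0.0163 t 10.45
turn first 1.082 then d [0.0005 0.0021 0.0005] | d in present axes [-0.0016  0.0014  0.0005]
```

Contact force of 18 N at the expected home height. Next I turn it clockwise.

nudge_tcp:
  moves:
    - [0,0,0,0]
    - [0,0,-0.0005,0.05]
    - [0,0,0,0.09]
    - [0,0,0,0.09]
    - [0,0,0,0.09]
    - [0,0,0,0.09]
    - [0,0,0,0]

```text
time: 11.03
position: [0.5374, 0.0162, 0.087]
tool_rot: [0.269, 0.963, 0.0, 0.002]
ft_force: [-1.9, 0.6, 12.8]
grip_width: 0.0165
grip_force: 35.0
```

```bash
python3 -c "
from h import *;go(.538,.0165,.0865,20.5)
from rig import robot, eyes, sensors;print(sensors.get_obs()['moment'])"
```

```text
pos [0.5374 0.0162 0.087 ] yawy 58.84 F [-1.9  0.6 12.8] grip 0.0165 t 11.03
turn first 0.669 then d [0.0001 0.0007 0.0005] | d in present axes [-0.0004  0.0006  0.0005]
[0.12076458 0.14576707 0.0677233 ]
```

nudge_tcp:
  moves:
    - [0,0,0,0.09]
    - [0,0,0,0.09]
    - [0,0,0,0.09]
    - [0,0,0,0.09]
    - [0,0,0,0.09]
    - [0,0,0,0.09]
    - [0,0,0,0.09]
    - [0,0,0,0.06]
    - [0,0,0,0]
    - [0,0,0,0]

```text
time: 11.87
position: [0.5381, 0.016, 0.087]
tool_rot: [0.577, 0.816, 0.001, 0.003]
ft_force: [-0.3, -0.2, 10.6]
grip_width: 0.0164
grip_force: 35.0
```

```bash
python3 -c "
from h import *;go(.538,.0165,.0865,20.5)
from rig import robot, eyes, sensors;print(sensors.get_obs()['moment'])"
```

```text
pos [0.5381 0.016  0.087 ] yawy 19.47 F [-0.3 -0.2 10.6] grip 0.0164 t 11.87
turn first -0.018 then d [0.0005 0.0001 0.0005] | d in present axes [0.0005 0.     0.0005]
[-0.02888459 -0.03191543  0.02540466]
```

nudge_tcp:
  moves:
    - [0,0,0,0.04]
    - [0,0,0,0.03]
    - [0,0,0,0]

```text
time: 12.12
position: [0.5378, 0.0159, 0.087]
tool_rot: [0.605, 0.796, 0.001, 0.002]
ft_force: [-1.3, -0.1, 11.5]
grip_width: 0.0165
grip_force: 36.1
```

```bash
python3 -c "
from h import *;go(.538,.0165,.0865,20.5)
from rig import robot, eyes, sensors;print(sensors.get_obs()['moment'])"
```

```text
pos [0.5378 0.0159 0.087 ] yawy 15.52 F [-1.3 -0.1 11.5] grip 0.0165 t 12.12
turn first -0.087 then d [0.0005 0.0004 0.0005] | d in present axes [0.0005 0.0004 0.0005]
[-0.03305425  0.05799466  0.49759156]
```

The moment rises to 0.5 N m, so it is at the stop. I back off the wind-up, let the nozzle rise onto its lugs, release and lift.

nudge_tcp:
  moves:
    - [0,0,-0.001,-0.03]
    - [0,0,-0.001,0]
    - [0,0,-0.001,0]
    - [0,0,0,0]

```text
time: 12.45
position: [0.5368, 0.0161, 0.0882]
tool_rot: [0.594, 0.805, 0.0, 0.001]
ft_force: [3.0, -0.5, 1.5]
grip_width: 0.0162
grip_force: 35.3
```

nudge_tcp:
  moves:
    - [0,0,0,0]
    - [0,0,0,0]
    - [0,0,0,0]
    - [0,0,0,0]
    - [0,0,0,0]
    - [0,0,0,0]
    - [0,0,0,0]
  jaw: 0.07

```text
time: 13.03
position: [0.5353, 0.0163, 0.0879]
tool_rot: [0.594, 0.805, -0.0, -0.0]
ft_force: [-0.7, 0.6, 0.3]
grip_width: 0.0549
grip_force: 0.0
```

nudge_tcp:
  moves:
    - [0,0,-0.02,0]
    - [0,0,-0.035,0]
    - [0,0,-0.035,0]
    - [0,0,-0.01,0]
    - [0,0,0,0]
    - [0,0,0,0]

```text
time: 13.53
position: [0.5354, 0.0163, 0.188]
tool_rot: [0.594, 0.805, 0.0, 0.0]
ft_force: [0.6, 0.3, -0.4]
grip_width: 0.0698
grip_force: 0.0
```

```bash
python3 - <<'E'
from h import *
from rig import robot, eyes, sensors
go(.56,.137,.187,-7.5)
I={}
for n in("wrist","scene","top"):
    c=eyes.camera(n);I[n]=c["img"][:,:,::-1]
    np.save(f"pics/{n}4.npy",{k:np.array(v) for k,v in c.items()},allow_pickle=True)
s,w=I["scene"],I["wrist"]
cv2.imwrite("pics/crop4.png",np.hstack([cv2.resize(w[:300,170:470],(400,400)),cv2.resize(s[150:280,220:350],(400,400),interpolation=cv2.INTER_CUBIC)]))
E
```

```text
pos [0.5354 0.0163 0.188 ] yawy 17.16 F [ 0.6  0.3 -0.4] grip 0.0698 t 13.53
turn first 0.43 then d [0.1229 0.0086 0.001 ] | d in present axes [0.1081 0.0591 0.001 ]
```

View pics/crop4.png

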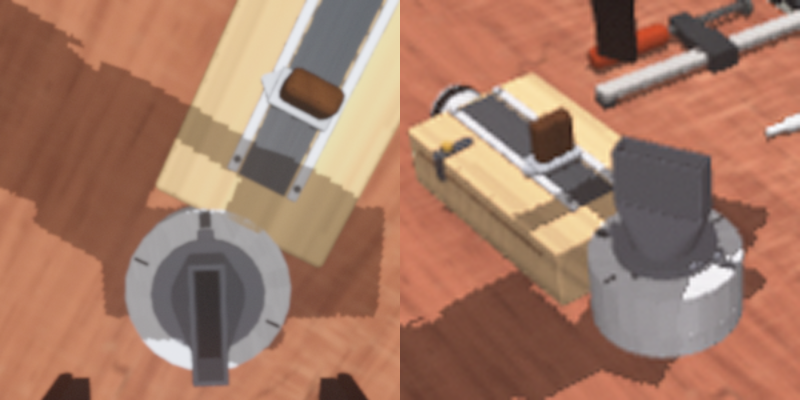

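The nozzle is seated, with its tab at the dark pad at crop (204,222). In the wrist crop the gate grip's top is at (312,92) and the pointer at (266,82). I move over the gate next.

```bash
python3 - <<'E'
from h import *
c=load("wrist4");f=lambda L:np.array(L)*.75+[170,0]
g=onz(c,f([(312,90)]),.088)[0];print("grip",g,"pointer",onz(c,f([(264,82)]),.052))
e=np.array([-np.sin(np.radians(-7.5)),np.cos(np.radians(-7.5))]);o=np.array([.538,.0165]);x=np.array([e[1],-e[0]])
print("box coords grip rel port",x@(g[:2]-o),e@(g[:2]-o))
go(g[0],g[1],.19,-7.5)
E
```

```text
grip [0.55422206 0.13488269 0.088     ] pointer [[0.53284415 0.13735369 0.052     ]]
box coords grip rel port 0.0006312395912916653 0.11948730951547137
pos [0.5341 0.0165 0.1861] yawy 17.16 F [-0.2  0.3  0.2] grip 0.0698 t 13.68
turn first 0.43 then d [ 0.12    0.0044 -0.0039] | d in present axes [ 0.1072  0.0541 -0.0039]
```

nudge_tcp:
  moves:
    - [0,0,0,0.1075]
    - [0,0,0,0.1075]
    - [0,0,0,0.1075]
    - [0,0,0,0.1075]
  jaw: 0.07

```text
time: 14.02
position: [0.5345, 0.0164, 0.1861]
tool_rot: [0.753, 0.657, -0.001, -0.002]
ft_force: [0.4, -0.1, 1.3]
grip_width: 0.07
grip_force: 0.0
```

nudge_tcp:
  moves:
    - [0.03,0.001,0,0]
    - [0.03,0.001,0,0]
    - [0.03,0.001,0,0]
    - [0.028,0.001,0,0]
    - [0,0,0,0]
    - [0,0,0,0]
    - [0,0,0,0]

```text
time: 14.6
position: [0.554, 0.1323, 0.1866]
tool_rot: [0.752, 0.66, -0.001, -0.001]
ft_force: [-0.3, -0.3, 0.5]
grip_width: 0.07
grip_force: 0.0
```

```bash
python3 - <<'E'
from h import *
from rig import robot, eyes, sensors
go(.5542,.1349,.19,-7.5)
c=eyes.camera("wrist")
np.save("pics/wrist5.npy",{k:np.array(v) for k,v in c.items()},allow_pickle=True)
w=c["img"][:,:,::-1]
cv2.imwrite("pics/crop5.png",cv2.resize(w[:300,120:520],(800,600),interpolation=cv2.INTER_CUBIC))
print(proj(c,[[.5542,.1349,.088]]))
E
```

```text
pos [0.554  0.1323 0.1866] yawy -7.45 F [-0.3 -0.3  0.5] grip 0.07 t 14.6
turn first 0.001 then d [ 0.0026 -0.0002 -0.0034] | d in present axes [ 0.0026 -0.0002 -0.0034]
[[322.38548547 227.68372902]]
```

View pics/crop5.png

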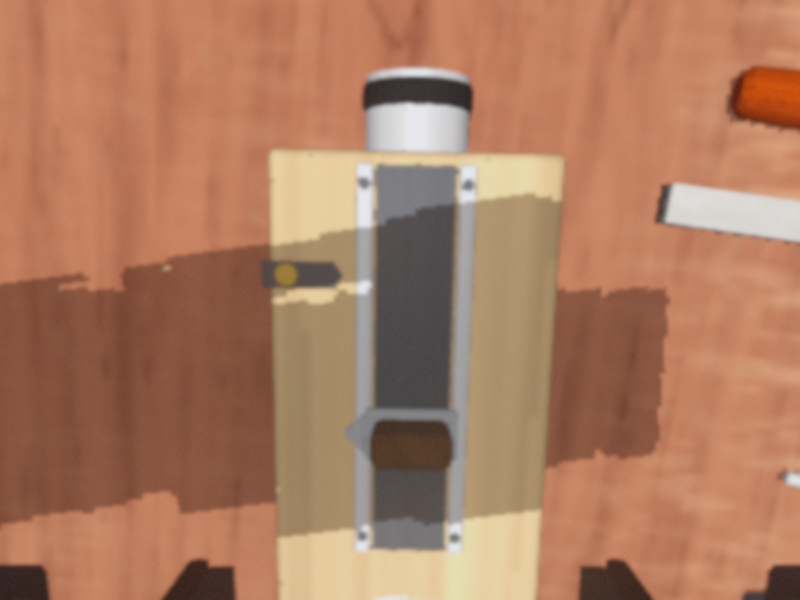

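The wrist view shows the pointer tip at crop (348,433), the clip tip at (341,274), and the grip top at about (412,449), on the track's centre line.

```bash
python3 - <<'E'
from h import *
c=load("wrist5");c4=load("wrist4");f=lambda L:np.array(L)/2+[120,0]-.25
f4=lambda p:np.array(p)*.75+[170,0]
print("cam",c["xyz"])
L=onz(c,f([(363,183),(363,537),(468,185),(455,538)]),.05)[:,:2]
v=L[0]-L[1]+L[2]-L[3];e=v/np.linalg.norm(v);x=np.array([e[1],-e[0]]);print("box yaw",np.degrees(np.arctan2(x[1],x[0])),"track mid x",[x@p for p in L],"port x",x@[.538,.0165])
p=onz(c,f([(348,433)]),.052)[0];k=onz(c,f([(341,274)]),.0495)[0];g=onz(c,f([(412,449)]),.088)[0]
r=onz(c,f([(286,274)]),.055)[0]
print("pointer",p,"clip",k,"rivet",r,"grip",g)
print("y: clip-pointer",e@(k-p)[:2],"rivet-pointer",e@(r-p)[:2],"clip-grip",e@(k-g)[:2],"grip from port",e@(g[:2]-[.538,.0165]),"grip x",x@g[:2])
for n,a,b in(("pointer",(348,433),(264,82)),("grip",(412,449),(312,90))): print(n,tri(c,f([a])[0],c4,f4(b)))
go(g[0],g[1],.066,-7.5)
E
```

```text
cam [0.56417866 0.20213556 0.38076758]
box yaw -8.414342898286101 track mid x [np.float64(0.5112905322090616), np.float64(0.5117274391431744), np.float64(0.5498682012212388), np.float64(0.5494312942871261)] port x 0.5297943682486376
pointer [0.53178697 0.13871943 0.052     ] clip [0.53796948 0.19915343 0.0495    ] rivet [0.51812756 0.20182805 0.055     ] grip [0.55687783 0.13705809 0.088     ]
y: clip-pointer 0.06068816312194518 rivet-pointer 0.06043051245978768 clip-grip 0.05866006317528271 grip from port 0.12202277219009013 grip x 0.5308276443211276
pointer (array([0.53226749, 0.13800622, 0.04982669]), np.float64(0.001508427865311097))
grip (array([0.55593252, 0.13581283, 0.08097125]), np.float64(0.0016625288773681386))
pos [0.5542 0.1318 0.1869] yawy -7.51 F [ 0.3 -0.3  0.1] grip 0.07 t 14.65
turn first -0.0 then d [0.0056 0.0023 0.1209] | d in present axes [0.0057 0.0022 0.1209]
```

nudge_tcp:
  moves:
    - [0.004,0.002,0.02,0]
    - [0,0,0.03,0]
    - [0,0,0.03,0]
    - [0,0,0.025,0]
    - [0,0,0.015,0]
    - [0,0,0,0]

```text
time: 15.15
position: [0.5543, 0.1346, 0.0644]
tool_rot: [0.752, 0.659, -0.003, -0.003]
ft_force: [-0.6, -0.2, 0.2]
grip_width: 0.0701
grip_force: 0.0
```

nudge_tcp:
  moves:
    - [0,0,0,0]
    - [0,0,0,0]
    - [0,0,0,0]
    - [0,0,0,0]
    - [0,0,0,0]
    - [0,0,0,0]
    - [0,0,0,0]
    - [0,0,0,0]
  jaw: 0.0
  force: 15

```text
time: 15.82
position: [0.5577, 0.1365, 0.0683]
tool_rot: [0.752, 0.66, 0.0, 0.0]
ft_force: [-0.2, -0.5, 0.1]
grip_width: 0.0244
grip_force: 0.0
```

```bash
python3 -c "
from h import *;go(.557,.137,.066,-7.9)"
```

```text
pos [0.5577 0.1365 0.0683] yawy -7.47 F [-0.2 -0.5  0.1] grip 0.0244 t 15.82
turn first 0.008 then d [ 0.0004 -0.0007  0.0023] | d in present axes [ 0.0004 -0.0007  0.0023]
```

nudge_tcp:
  moves:
    - [0,0,0,0]
    - [0,0,0,0]
    - [0,0,0,0]

```text
time: 16.07
position: [0.5575, 0.1364, 0.068]
tool_rot: [0.752, 0.66, -0.0, -0.0]
ft_force: [0.5, 0.1, -0.3]
grip_width: 0.0055
grip_force: 0.0
```

The fingers closed on nothing, so I look before moving again.

```bash
python3 - <<'E'
from h import *
from rig import robot, eyes, sensors
I={}
for n in("wrist","scene"):
    c=eyes.camera(n);I[n]=c["img"][:,:,::-1]
    np.save(f"pics/{n}6.npy",{k:np.array(v) for k,v in c.items()},allow_pickle=True)
s,w=I["scene"],I["wrist"]
cv2.imwrite("pics/crop6.png",np.hstack([cv2.resize(w[:480,80:560],(400,400)),cv2.resize(s[140:270,200:330],(400,400),interpolation=cv2.INTER_CUBIC)]))
print(sensors.get_obs()["grip_width"])
E
```

```text
0.001985827136252631
```

View pics/crop6.png

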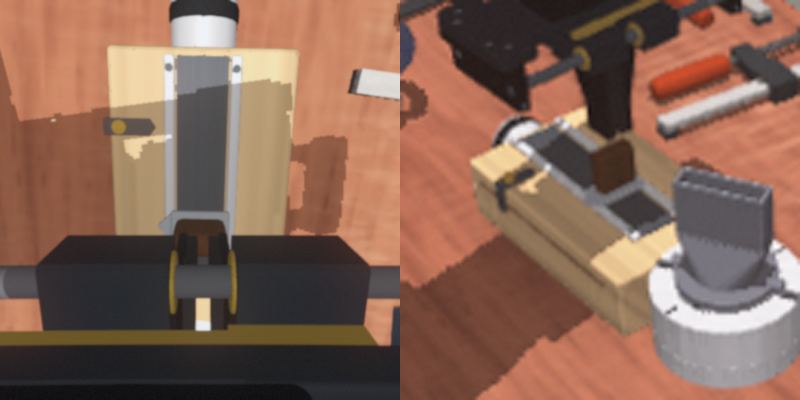

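```bash
python3 - <<'E'
from h import *
from rig import robot, eyes, sensors
s=load("scene6");w=load("wrist6");o=sensors.get_obs();print(o["position"],w["xyz"], w["xyz"]-o["position"], R.from_quat(o["tool_rot"]).as_matrix().round(3).tolist())
pts=[o["position"],[.557,.137,.088],[.557,.137,.056]]
print("scene",((proj(s,pts)-[200,140])/.325+[400,0]).round(1).tolist())
print("wrist",((proj(w,pts)-[80,0])/1.2).round(1).tolist())
for n in("w1","wrist2","wrist5"): print(n,load(n)["xyz"])
# grip brown mask in scene
x,y=240,175;i=s["img"][y:y+40,x:x+50];h=cv2.cvtColor(i,cv2.COLOR_RGB2HSV)
m=((h[...,0]<18)&(h[...,1]>80)&(h[...,2]<110)).astype(np.uint8)
n,l,st,ce=cv2.connectedComponentsWithStats(m);j=1+np.argmax(st[1:,4]);print(st[j]+[x,y,0,0,0],ce[j]+[x,y])
E
```

```text
[0.55751799 0.13642913 0.06796811] [0.56711992 0.20615182 0.26224043] [0.00960194 0.06972269 0.19427232] [[0.13, 0.992, -0.0], [0.992, -0.13, -0.0], [-0.0, -0.0, -1.0]]
scene [[612.1, 169.0], [608.5, 144.9], [612.5, 183.1]]
wrist [[201.6, 232.5], [200.4, 244.7], [200.7, 225.1]]
w1 [ 0.61295652 -0.28298263  0.38248949]
wrist2 [0.46488758 0.02894321 0.4201778 ]
wrist5 [0.56417866 0.20213556 0.38076758]
[261 175  16  28 238] [267.96638655 190.55042017]
```

```bash
python3 - <<'E'
from h import *
from rig import robot, eyes, sensors
s=load("scene6");w=load("wrist6");s0=load("scene0")
f=lambda p:np.array(p)*1.2+[80,0]
print("pointer",onz(w,[f((162,225))],.052),"clip",onz(w,[f((155,127))],.05),"carriage +y edge mid",onz(w,[f((203,213))],.056))
# expected grip outline for grip centres along track, versus brown mask bbox
e=np.array([.139,.990,0]);x=np.array([.990,-.139,0])
for nm,c in(("s0",s0),("s6",s)):
    X,Y=225,165;i=c["img"][Y:Y+60,X:X+75];h=cv2.cvtColor(i,cv2.COLOR_RGB2HSV)
    m=((h[...,0]<18)&(h[...,1]>80)&(h[...,2]<110)).astype(np.uint8);m[:18]=0 
    n,l,st,ce=cv2.connectedComponentsWithStats(m);j=1+np.argmax(st[1:,4]);print(nm,st[j]+[X,Y,0,0,0],ce[j]+[X,Y])
for d in(-.02,-.01,0,.01,.02):
    g=np.array([.5565,.136,0])+d*e
    P=[g+a*.015*x+b*.007*e+[0,0,z] for a in(-1,1) for b in(-1,1) for z in(.056,.088)]
    q=proj(s,P);print(d,q.min(0).round(1),q.max(0).round(1))
i=s["img"];print(i[172:200,262:276:3].sum(2)//3)
E
```

```text
pointer [[0.532819   0.13887452 0.052     ]] clip [[0.53809614 0.19860781 0.05      ]] carriage +y edge mid [[0.55940346 0.14449106 0.056     ]]
s0 [262 186  14  17 172] [268.84302326 193.80813953]
s6 [262 183  15  20 201] [268.74626866 192.69154229]
-0.02 [265.8 187.2] [282.7 208.6]
-0.01 [262.9 185.1] [279.8 206.4]
0 [260.  183.1] [276.9 204.2]
0.01 [257.2 181.1] [274.1 202.1]
0.02 [254.4 179. ] [271.3 199.9]
[[ 31  30  37  39  46]
 [ 33  31  37  38  47]
 [ 32  33  37  38  45]
 [ 33  32  35  36  41]
 [ 31  31  34  37  32]
 [ 31  30  35  37  32]
 [ 30  31  35  36  33]
 [ 32  33  35  38  32]
 [ 31  31  35  37  32]
 [ 45  31  33  40  32]
 [ 89  31  34  49  74]
 [119  45  35  84 106]
 [123  90  41 100 115]
 [132 121  68  77  99]
 [142 129  77  48  66]
 [144 108  56  49  50]
 [126  67  46  50  49]
 [ 82  50  48  49  47]
 [ 47  48  49  47  48]
 [ 47  52  47  43  48]
 [ 47  52  48  47  47]
 [ 48  47  45  47  48]
 [ 49  50  48  45  49]
 [ 51  48  48  47  48]
 [ 53  48  46  46  48]
 [ 55  50  47  45  50]
 [ 54  50  47  43  47]
 [ 53  50  49  44  87]]
```

```bash
python3 - <<'E'
from h import *
s=load("scene6");w=load("wrist6")
for z in(.06,.068,.088,.095): print(z,onz(s,[(266,184)],z).round(4))
# wrist: fingertip top edge columns; print hsv column down the gap and on a finger (full px)
for u in(300,324,348):
    v=range(250,330,4);print(u,[(k,tuple(int(a) for a in w["img"][k,u])) for k in v])
for z in(.06,.068,.088,.095): print(z,proj(w,[[.5575,.1364,z]]).round(0))
E
```

```text
0.06 [[0.5886 0.1783 0.06  ]]
0.068 [[0.5811 0.1695 0.068 ]]
0.088 [[0.5624 0.1477 0.088 ]]
0.095 [[0.5558 0.1401 0.095 ]]
300 [(250, (74, 73, 75)), (254, (123, 125, 127)), (258, (136, 137, 141)), (262, (101, 97, 97)), (266, (60, 43, 35)), (270, (62, 44, 36)), (274, (59, 41, 31)), (278, (58, 40, 33)), (282, (37, 32, 30)), (286, (37, 34, 31)), (290, (37, 32, 31)), (294, (33, 31, 28)), (298, (35, 33, 31)), (302, (31, 28, 27)), (306, (36, 31, 29)), (310, (39, 34, 34)), (314, (37, 35, 34)), (318, (52, 52, 52)), (322, (65, 65, 67)), (326, (73, 74, 75))]
324 [(250, (71, 71, 74)), (254, (117, 117, 122)), (258, (137, 138, 142)), (262, (120, 118, 122)), (266, (64, 48, 36)), (270, (62, 45, 33)), (274, (65, 48, 36)), (278, (63, 44, 33)), (282, (75, 51, 37)), (286, (82, 54, 39)), (290, (82, 56, 36)), (294, (84, 55, 39)), (298, (80, 53, 35)), (302, (79, 52, 35)), (306, (73, 50, 38)), (310, (68, 68, 70)), (314, (70, 70, 71)), (318, (60, 59, 61)), (322, (67, 66, 68)), (326, (73, 72, 74))]
348 [(250, (118, 104, 90)), (254, (117, 114, 115)), (258, (138, 139, 142)), (262, (139, 139, 144)), (266, (118, 117, 118)), (270, (82, 70, 66)), (274, (66, 50, 40)), (278, (63, 45, 37)), (282, (43, 37, 35)), (286, (39, 36, 33)), (290, (39, 35, 33)), (294, (34, 32, 29)), (298, (37, 31, 31)), (302, (38, 34, 31)), (306, (35, 33, 30)), (310, (37, 30, 30)), (314, (36, 32, 30)), (318, (55, 53, 55)), (322, (66, 67, 67)), (326, (71, 71, 72))]
0.06 [[322. 274.]]
0.068 [[322. 279.]]
0.088 [[322. 295.]]
0.095 [[322. 301.]]
```

Both views agree that the fingertips ended just above the grip, at z≈0.09, and the gate has not moved (pointer still at (0.533, 0.139)). The fingers really end about 25 mm higher than I assumed. I reopen, go lower in steps while watching the force, and close again.

nudge_tcp:
  moves:
    - [0,0,0,0]
    - [0,0,0,0]
    - [0,0,0,0]
    - [0,0,0,0]
    - [0,0,0,0]
    - [0,0,0,0]
    - [0,0,0,0]
    - [0,0,0,0]
    - [0,0,0,0]
  jaw: 0.07

```text
time: 16.92
position: [0.5575, 0.1364, 0.068]
tool_rot: [0.752, 0.66, -0.0, -0.0]
ft_force: [-0.1, -0.1, -0.4]
grip_width: 0.0541
grip_force: 0.0
```

nudge_tcp:
  moves:
    - [0,0,0.004,0]
    - [0,0,0.004,0]
    - [0,0,0.003,0]
    - [0,0,0,0]

```text
time: 17.25
position: [0.5568, 0.1363, 0.0561]
tool_rot: [0.752, 0.66, -0.001, -0.001]
ft_force: [0.4, 0.8, 0.1]
grip_width: 0.069
grip_force: 0.0
```

```bash
python3 - <<'E'
from h import *
from rig import robot, eyes, sensors
s=eyes.camera("scene");i=s["img"]
np.save("pics/scene7.npy",{k:np.array(v) for k,v in s.items()},allow_pickle=True)
w=eyes.camera("wrist")["img"][:,:,::-1]
cv2.imwrite("pics/crop7.png",np.hstack([cv2.resize(w[:480,80:560],(400,400)),cv2.resize(i[140:260,210:330,::-1],(400,400),interpolation=cv2.INTER_CUBIC)]))
go(.557,.137,.066,-7.9)
E
```

```text
pos [0.5573 0.1364 0.0567] yawy -7.48 F [ 0.8 -0.7 -1.1] grip 0.0694 t 17.35
turn first 0.007 then d [ 0.0006 -0.0004 -0.0093] | d in present axes [ 0.0006 -0.0004 -0.0093]
```

View pics/crop7.png

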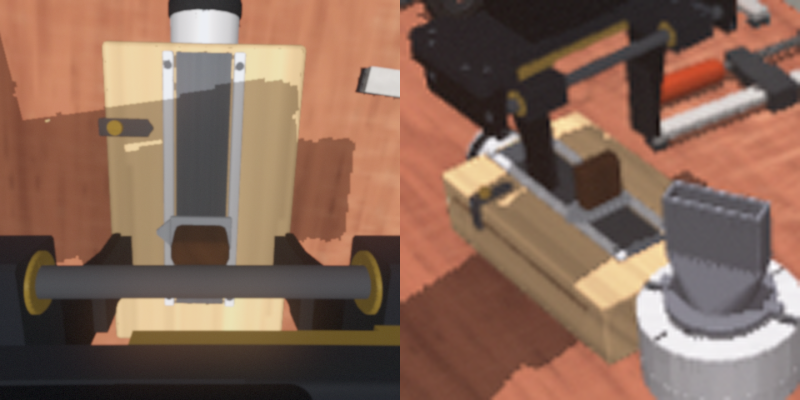

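The scene crop shows the open fingers straddling the grip line, with tips at about (540,188) and (650,147). I'll cast rays to get their height.

```bash
python3 - <<'E'
from h import *
s=load("scene7")
f=lambda p:np.array(p)*.3+[210,140]-np.array([400,0])*.3
a=f((540,188));b=f((652,145));print(a,b)
y=np.array([.9915,-.13]);x=np.array([.13,.9915])
for z in(.055,.065,.075,.085,.095):
    A,B=onz(s,[a,b],z)[:,:2];c=np.array([.557,.1364]);print(z,"near: along y,x",(y@(A-c)).round(4),(x@(A-c)).round(4),"far",(y@(B-c)).round(4),(x@(B-c)).round(4))
E
```

```text
[252.  196.4] [285.6 183.5]
0.055 near: along y,x -0.0194 0.0353 far 0.0625 0.0238
0.065 near: along y,x -0.0265 0.0235 far 0.0541 0.0122
0.075 near: along y,x -0.0336 0.0118 far 0.0458 0.0006
0.085 near: along y,x -0.0407 -0.0 far 0.0374 -0.011
0.095 near: along y,x -0.0478 -0.0118 far 0.029 -0.0226
```

The fingertips stand at z≈0.08, about 24 mm above the reported TCP. I go 14 mm lower, to about 0.066, which still clears the 0.056 carriage and the rivet, and close.

nudge_tcp:
  moves:
    - [0,0,0.005,0]
    - [0,0,0.005,0]
    - [0,0,0.004,0]
    - [0,0,0,0]

```text
time: 17.68
position: [0.5567, 0.1363, 0.0419]
tool_rot: [0.752, 0.659, -0.001, -0.001]
ft_force: [0.6, -1.0, -0.3]
grip_width: 0.0702
grip_force: 0.0
```

nudge_tcp:
  moves:
    - [0,0,0,0]
    - [0,0,0,0]
    - [0,0,0,0]
    - [0,0,0,0]
    - [0,0,0,0]
    - [0,0,0,0]
    - [0,0,0,0]
    - [0,0,0,0]
    - [0,0,0,0]
    - [0,0,0,0]
    - [0,0,0,0]
  jaw: 0.0
  force: 15

```text
time: 18.6
position: [0.5557, 0.1366, 0.043]
tool_rot: [0.752, 0.659, -0.001, -0.001]
ft_force: [-4.9, 0.9, 4.9]
grip_width: 0.0296
grip_force: 15.0
```

nudge_tcp:
  moves:
    - [0.006,0,0,0]
    - [0.009,0,0,0]
    - [0.009,0,0,0]
    - [0.009,0,0,0]
    - [0.009,0,0,0]
    - [0.009,0,0,0]
    - [0.006,0,0,0]
    - [0.003,0,0,0]
    - [0,0,0,0]
    - [0,0,0,0]

```text
time: 19.43
position: [0.5649, 0.1971, 0.0431]
tool_rot: [0.752, 0.659, 0.0, -0.001]
ft_force: [-5.3, 2.1, 4.6]
grip_width: 0.0299
grip_force: 15.0
```

```bash
python3 - <<'E'
from h import *
from rig import robot, eyes, sensors
go(.565,.196,.043,-7.5)
for n in("wrist","scene","top"):
    c=eyes.camera(n);np.save(f"pics/{n}8.npy",{k:np.array(v) for k,v in c.items()},allow_pickle=True)
w=load("wrist8");print(proj(w,[[.5385,.199,.05],[.541,.198,.052]]))
E
```

```text
pos [0.5649 0.1971 0.0431] yawy -7.5 F [-5.3  2.1  4.6] grip 0.0299 t 19.43
turn first 0.0 then d [-0.001   0.0003  0.0001] | d in present axes [-0.001   0.0003  0.0001]
[[265.62483449 287.12391423]
 [270.72397203 290.00997231]]
```

nudge_tcp:
  moves:
    - [0,0,0,0]
    - [0,0,0,0]
    - [0,0,0,0]
    - [0,0,0,0]
    - [0,0,0,0]
    - [0,0,0,0]
    - [0,0,0,0]
    - [0,0,0,0]
  jaw: 0.07

```text
time: 20.25
position: [0.5656, 0.1958, 0.043]
tool_rot: [0.752, 0.659, 0.0, 0.0]
ft_force: [0.7, 0.2, 0.5]
grip_width: 0.0684
grip_force: 0.0
```

nudge_tcp:
  moves:
    - [0,0,-0.01,0]
    - [0,0,-0.03,0]
    - [0,0,-0.035,0]
    - [-0.015,0,-0.035,0]
    - [-0.03,0,-0.03,0]
    - [-0.015,0,-0.004,0]
    - [0,0,0,0]
    - [0,0,0,0]
    - [0,0,0,0]

```text
time: 21.0
position: [0.557, 0.1374, 0.1862]
tool_rot: [0.752, 0.659, -0.0, -0.001]
ft_force: [-1.6, -1.0, -1.9]
grip_width: 0.0697
grip_force: 0.0
```

```bash
python3 - <<'E'
from h import *
from rig import robot, eyes, sensors
go(.565,.196,.043,-7.5)
for n in("wrist","scene","top"):
    c=eyes.camera(n);np.save(f"pics/{n}9.npy",{k:np.array(v) for k,v in c.items()},allow_pickle=True)
e=np.array([.139,.990]);
def blob(m,roi):
    x,y,w,h=roi;n,l,st,ce=cv2.connectedComponentsWithStats(m[y:y+h,x:x+w].astype(np.uint8));j=1+np.argmax(st[1:,4])
    return st[j]+[x,y,0,0,0],ce[j]+[x,y]
for n in("wrist5","wrist9"):
    c=load(n);h=cv2.cvtColor(c["img"],cv2.COLOR_RGB2HSV).astype(int);H,S,V=h[...,0],h[...,1],h[...,2]
    brown=(H<18)&(S>90)&(V<110)&(V>40);P=proj(c,[[.532,.06,.05],[.55,.215,.05]]).astype(int);print(n,P.tolist())
    b=blob(brown,(285,80,80,220));r=blob((H>15)&(H<30)&(S>140)&(V>60),(245,60,25,180));print("brown",b,"rivet",r)
    bb=b[0];top=onz(c,[(bb[0]+bb[2]/2,bb[1]+bb[3]-.5)],.088)[0]  # -y edge of the top face
    rv=onz(c,[r[1]],.055)[0];print("grip -y edge",top,"rivet",rv,"gap y (rivet-grip centre)",e@(rv-top)[:2]-.007)
E
```

```text
pos [0.557  0.1374 0.1862] yawy -7.49 F [-1.6 -1.  -1.9] grip 0.0697 t 21.0
turn first 0.0 then d [0.0591 0.0005 0.1432] | d in present axes [0.0591 0.0005 0.1432]
wrist5 [[307, 306], [302, 112]]
brown (array([306, 211,  39,  24, 843]), array([325.0118624 , 222.53143535])) rivet (array([258, 133,  10,   9,  77]), array([262.64935065, 136.88311688]))
grip -y edge [0.55574685 0.12968975 0.088     ] rivet [0.51803729 0.20174303 0.055     ] gap y (rivet-grip centre) 0.05909111982604908
wrist9 [[305, 313], [299, 120]]
brown (array([303, 137,  41,  18, 702]), array([323.33760684, 145.56695157])) rivet (array([255, 140,  10,  11,  79]), array([259.50632911, 144.83544304]))
grip -y edge [0.56475994 0.19037419 0.088     ] rivet [0.51809036 0.20169436 0.055     ] gap y (rivet-grip centre) -0.002280106400342403
```

```bash
python3 - <<'E'
from h import *
c=load("wrist9");h=cv2.cvtColor(c["img"],cv2.COLOR_RGB2HSV).astype(int)
print("V; cols",list(range(270,304,2)))
for r in range(132,160): print(r," ".join(f"{h[r,k,2]:3d}/{h[r,k,1]:3d}" for k in range(270,304,2)))
# nozzle in top/scene: compare with the picture just after release
w=load("top9")["img"].astype(int)-load("top4")["img"];X,Y=proj(load("top9"),[[.538,.0165,.07]])[0].astype(int);print(abs(w[Y-22:Y+22,X-22:X+22]).mean())
E
```

```text
V; cols [270, 272, 274, 276, 278, 280, 282, 284, 286, 288, 290, 292, 294, 296, 298, 300, 302]
132 167/ 96 169/ 97 168/ 96 168/ 97 167/ 93 166/ 95 166/ 94 167/ 95 166/ 94 167/ 95 168/ 91 166/ 92 163/ 58 167/  8 164/  3 142/  4 138/  4
133 167/ 96 169/ 95 168/ 96 166/ 97 167/ 95 166/ 95 165/ 96 167/ 92 167/ 95 167/ 96 167/ 95 167/ 92 162/ 57 164/  6 160/  3 140/  4 137/  4
134 167/ 96 169/ 97 168/ 96 168/ 97 167/ 93 165/ 94 166/ 94 165/ 94 166/ 94 167/ 95 166/ 95 167/ 95 162/ 57 161/  6 152/  3 136/  4 139/  7
135 167/ 95 167/ 95 168/ 96 168/ 94 167/ 93 165/ 94 165/ 96 166/ 92 167/ 93 168/ 94 167/ 93 167/ 92 161/ 59 156/  8 144/  5 133/  4 138/  7
136 164/ 96 165/ 96 167/ 96 166/ 94 166/ 95 166/ 95 165/ 96 166/ 94 167/ 95 167/ 95 166/ 95 165/ 91 159/ 58 148/  5 138/  6 133/  6 135/  6
137 153/ 93 155/ 97 159/ 96 161/ 93 160/ 96 160/ 92 160/ 94 162/ 93 165/ 93 167/ 96 166/ 94 165/ 85 153/ 48 142/  7 136/  6 134/  6 129/  4
138 130/ 86 129/ 89 141/ 89 142/ 88 142/ 90 140/ 87 142/ 90 154/ 94 166/ 94 167/ 93 166/ 92 162/ 77 147/ 28 139/  4 137/  7 133/  6 123/  6
139 100/ 59  99/ 59 108/ 6
[... 2231 characters left out ...]
95 165/ 93 165/ 96 165/ 96 165/ 94 165/ 96 166/ 95 165/ 96 167/ 93 167/ 93 166/ 92 161/ 55 163/  6 159/  3 136/  4 129/  4
156 166/ 94 167/ 95 167/ 96 165/ 94 167/ 95 165/ 94 164/ 95 165/ 94 166/ 95 166/ 97 167/ 95 167/ 90 161/ 57 163/  5 161/  5 141/  5 129/  4
157 165/ 96 166/ 97 166/ 94 165/ 94 166/ 94 165/ 94 165/ 94 166/ 95 166/ 94 166/ 94 167/ 95 164/ 92 160/ 57 163/  5 164/  3 146/  2 132/ 12
158 165/ 93 166/ 97 166/ 94 165/ 96 165/ 94 165/ 96 164/ 96 166/ 95 165/ 96 165/ 93 165/ 93 165/ 88 161/ 55 162/  5 164/  3 154/  3 142/ 25
159 166/ 95 167/ 96 166/ 95 166/ 94 166/ 94 165/ 93 165/ 96 166/ 95 166/ 95 166/ 92 166/ 94 165/ 91 160/ 51 162/  5 165/  2 160/  3 150/ 32
101.4801997245179
```

The pointer tip is at row 144.5 and the clip's middle at row 145, so they are level to within half a millimetre. The nozzle was locked and has not been touched since, and the arm is clear, so I hand in.

```bash
python3 -c "
from rig import robot, eyes, sensors
print(robot.hand_in())"
```

```text
the job is handed in; nothing more can be done
None
```

I pushed the nozzle home and turned it to the stop, then slid the gate level with the index clip (pointer within about 0.5 mm by camera), did not touch either handle, and handed in after about 21 s of robot time; hand-in returned no verdict.

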